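# Clamp the casting with four clicks and hold the lever

### The job

Lift the flanged casting out of the open die and set it down, boss up, in the nest of the ratchet clamp between the vee jaw and the pad, and let go of it. Then take the clamp lever's upright knob between the fingers and pull the lever round counter-clockwise exactly four clicks of the ratchet, not five, so that the pad nips the casting into the vee. Finish still gripping the knob there: do not let go, and leave the other things on the bench alone.

Things in the scene. Friction and masses are not known exactly. Their poses are not given: they have to be found in the camera images.
- casting: Plain grey aluminium casting, a round flange 56 mm across and 10 mm thick with a round boss 26 mm across standing on it; 42 mm tall in all, about 0.2 kg. Origin at the centre of its underside, z up through the boss. Grip it by the boss.
- die: Open die, a fixed dark steel block 110 x 110 x 34 mm (two short pins 6 mm high at diagonal corners of its top). A round cavity 61 mm across and 8 mm deep in the middle of its top holds the casting's flange at the start. Origin at the centre of its underside.
- clamp: Ratchet clamp, fixed to the bench: grey base plate 100 (x) x 225 (y) x 14 mm. Near its +y end a steel vee jaw 12 mm high opens to -y; in its middle the sprung pad, near its -y end the hub of the lever with a toothed wheel. Origin under the plate's middle, z up. Hub axis at x 0, y -50 mm; nest at x 0, y +65 mm. All but the knob (top at 84 mm) is below 47 mm.
- clamp_nest (a point): The nest: where the centre of the casting's underside lies on the base plate (14 mm above the bench) when the flange touches both faces of the vee. Axes as the clamp's. At the start the pad's face is 7.5 to 10 mm clear of a casting lying here, so it may be set down up to 5 mm from here towards the clamp's -y; the pad then pushes it home.
- clamp_pad: The clamp's moving pad, dark steel, 36 mm wide, 15 to 26 mm above the bench. The lever drives it towards the clamp's +y, 12.5 mm per rad, through a spring (1800 N/m). It meets a casting lying in the vee at a lever value of about 0.84 and pushes with 9 N or more after the fourth click. Origin on its face, at bench height.
- clamp_hub (a point): Point on the lever's hinge axis, 66 mm above the bench. The ratchet's feel: as the pawl climbs a tooth the pull at the knob builds up to 3 to 8 N; at the click it turns over: the dropping pawl drives the lever on with 2 to 6 N. It does not go back over a tooth. A lamp's shade hangs over the rolls at the very back of the bench, about 0.4 m up.
- clamp_knob: Upright round black knob on the lever's end, 20 mm across, 42 mm high (42 to 84 mm above the bench), 115 mm from the hub's axis; it goes round with the lever and spins freely on its pin. Origin at the centre of its underside.
- clamp_knob_mid (a point): Middle of the knob's grip, 66 mm above the bench, 115 mm from the hub axis.
- clamp_lever (a joint): Lever angle about the hub, rad, growing counter-clockwise from above: at value v the lever points from the hub 3.962 + v rad counter-clockwise from the clamp's +x axis. Loose at the start (0.05 to 0.22). The sprung pawl drops off a tooth with a click at 0.50, 0.74, 0.98, 1.22 (fourth), 1.46 (fifth, one too many) and 1.70; each drop is complete 0.05 later.
- solder_spool: Bystander: spool of solder wire 67 mm across, 32 mm high, at the right near edge.
- flux_jar: Bystander: jar with black lid, 56 mm across, 68 mm high, behind the die.
- brass_ring: Bystander: brass ring 64 mm across, 12 mm high, lying at the near edge in front of the gap between die and clamp.
- polish_tin: Bystander: round tin 68 mm across, 42 mm high, at the right.
- carpenter_pencil: Bystander: flat red pencil 155 mm long, 12 mm high, at the near edge in front of the clamp.
There are look-alikes about, which are no part of the job. What is shaped like the casting but red is not meant.

How it is judged:
By the outcome, as a careful person would: the job done as asked, in the order asked, and still so for the second after the job is handed in, while the arm keeps its last pose, push and grip.
It also fails if it takes over 64 s, if anything falls off the work surface, if the arm or the gripper's body presses on something with over 40 N, if the wrist force passes 120 N, or if a joint passes its speed limit or range.

### The arm

A 6-joint arm with a two-finger parallel gripper is mounted at the origin on a cart in front of the work surface, level with it; the furniture and walls round the work are solid. World frame = base frame: x ahead of the robot, y to its left, z up, the work surface at z = 0. Lengths are in m, angles in degrees, forces in N, time in s.
With the tool pointing down it reaches from about 0.375 to 0.9 m from the base axis. Payload 3.1 kg.
Tool frame: the origin (TCP) lies midway between the tips of the shut fingers; the grasp point (between the pads) lies 19 mm behind it; z points along the fingers, y is the line along which they close (so a half turn about z gives the same grasp; the last joint's range is limited). The gripper opens to 87 mm and grips with 3 to 60 N. Pads are 19 mm wide; open, the fingers measure 117 mm over their backs; the gripper's body (75 mm by 190 mm) begins 51 mm behind the grasp point.
Start: joints at [-84.884, 30.224, 82.088, -0, 67.689, -10.227], TCP at [0.165, -0.603, 0.223] pointing down, gripper open.
Joint ranges: [-176.69, 176.69], [-43.24, 126.21], [12.49, 139.97], [-82, 262], [0, 151.66], [-163.58, 163.58]. Speed limits (degrees/s): [159.86, 159.86, 180, 180, 180, 180].

### API

Orientations are given as a 3x3 rotation matrix whose columns are the frame's x, y, z axes.
In Python, from rig import read_state, capture, camera_info, hand_in gives the robot as it stands.
- The arm moves only by the tool drive_tool, never from a script. Its argument "motion" is a list of rows, each a list of 2 entries, a list of its own where there are three numbers: the shift along the tool's x, y, z in mm, then the turn, a rotation vector about the tool's x, y, z in rad. A call has 1 to 5 rows; each row shifts and turns the commanded pose from where the row before left it, along the tool's axes as they then stand; what a row does not reach is not made up. A row lasts 1/10 s, in which the tool goes at most 50 mm and 8.59 degrees, less where a joint would pass 70% of its speed; a pose out of reach is approached as far as the arm can. A call is refused whole if a number of a shift passes 50 or a number of a turn 0.15, either way. A call with a gripper value outside its range is refused whole. "gripper" is the opening, from 0 (shut) to 1 (fully open), set as the call begins (left out, the last holds). The fingers move at their own pace and stop on an object; the grip force is fixed at half the most. Time passes only in rows, so rows that do not move let the fingers close. It gives the time, the measured TCP pose, the force, the opening and the grip force at its end, in the units of the state.
- read_state(): the state, without advancing time (a new reading comes with each control period).
- capture(name): name is "scene" or "side" or "wrist"; returns the picture (400x640x3 uint8, red, green, blue); there is no depth.
- camera_info(name): a dict with "fovy" (degrees; the focal length in pixels is half the picture's height over the tangent of half this angle, whatever the lens; pixels are square), "cx", "cy" (the principal point, pixels), "k1" (the pictures are not rectified: a ray, as slopes to the right and down, at radius r is drawn at 1 + k1 r^2 times it, then the intrinsics apply), "xyz" and "orientation" of the camera in the world; the wrist camera has in their place "T_tool_cam" (4x4, takes a point from camera to tool coordinates, whose origin is the TCP and whose axes are the flange's). Camera axes: x right, y down, z forward; pixel columns grow to the right and rows downward; lengths in m; the calibration is good to about 2 mm. A picture is of the moment at which its call begins: read the wrist's pose just before it. camera_info takes no time and is no camera call.
- hand_in(): hands the job in; it is judged then, once.
The state is a dict: "time_s": time; "joint_positions": joint angles; "qvel": joint speeds; "tau": joint torques, N m; "position": TCP position; "tcp_rot": TCP orientation; "force": force on the tool from outside, world axes, zero at the start; "moment": the same for the moment, N m; "opening": opening from 0.0 (shut) to 1.0 (fully open); "grasp_force": force on a finger pad.
Only numpy, scipy, OpenCV 4.12 (cv2) and the standard library are available. Lean on these libraries where they do the work, as an engineer would, in place of code of your own. Each camera call takes 0.05 s, during which the arm holds its last target. There are 200 camera calls.

## Working session

There is one attempt and no reset: what is moved stays moved. The work goes in short steps, Python scripts to look and compute and a tool call to move; the robot and the scene stay as the last step left them, time stands still between calls to the robot, and variables do not carry over. Pictures are saved under pics/ and viewed, at most 10 in all, crops included, and the job is handed in when it is done.

Besides the shell and the picture viewer there is one more tool, called in YAML: its name, and indented under it one key for each argument. drive_tool: Moves the arm, as the interface text tells. Its arguments: {"type":"object","properties":{"motion":{"type":"array","items":{"type":"array"}},"gripper":{"type":"number"}},"required":["motion"]}

```bash
mkdir -p pics; ls
cat > h.py <<'E'
import numpy as np,cv2
from rig import read_state,capture,camera_info
def save(n,im): cv2.imwrite('pics/'+n+'.png',im[:,:,::-1])
def cam(name,st=None):
    c=camera_info(name)
    if name=='wrist':
        T=np.array(c['T_tool_cam']);R=np.array(st['tcp_rot']);p=np.array(st['position'])
        c['R']=R@T[:3,:3];c['p']=R@T[:3,3]+p
    else: c['R']=np.array(c['orientation']);c['p']=np.array(c['xyz'])
    c['f']=200/np.tan(np.radians(c['fovy']/2));return c
def ray(c,u,v):
    K=np.array([[c['f'],0,c['cx']],[0,c['f'],c['cy']],[0,0,1.]])
    q=cv2.undistortPoints(np.array([[[u,v]]],float),K,np.array([c['k1'],0,0,0,0.]))[0,0]
    d=c['R']@np.array([q[0],q[1],1]);return d
def onz(c,u,v,z):
    d=ray(c,u,v);return c['p']+d*(z-c['p'][2])/d[2]
def proj(c,P):
    q=c['R'].T@(np.array(P)-c['p']);q=q[:2]/q[2];q=q*(1+c['k1']*(q@q))
    return q*c['f']+[c['cx'],c['cy']]
E
python3 - <<'E'
from h import *
ims=[capture('scene'),capture('side')]
save('s0',ims[0]);save('d0',ims[1])
save('both',cv2.resize(np.vstack(ims),(480,600)))
for n in('scene','side'):
    c=cam(n);print(n,c['p'],c['R'][:,2],c['f'],c['k1'])
print(read_state()['tcp_rot'], camera_info('wrist'))
E
```

```text
pics
scene [0.09750086 0.78320828 0.73963626] [ 0.33490573 -0.72294682 -0.60430626] 498.15886277881987 0.022106098750432568
side [-0.04188824  0.8137884   0.88916679] [ 0.39904651 -0.65679311 -0.63983177] 487.6085962719324 -0.04718252496598078
[[ 9.64366523e-01  2.64569822e-01 -1.37447645e-04]
 [ 2.64569600e-01 -9.64364729e-01  1.89637711e-03]
 [ 3.69174493e-04 -1.86516707e-03 -9.99998192e-01]] {'fovy': 71.92317368590527, 'cx': 320.0609022063613, 'cy': 199.9386627972482, 'k1': 0.0021211630591363557, 'T_tool_cam': array([[ 1.19389467e-04, -9.56718831e-01, -2.91013854e-01,
         8.15153684e-02],
       [ 9.99999352e-01,  4.43686265e-04, -1.04838176e-03,
         1.90971557e-04],
       [ 1.13212542e-03, -2.91013540e-01,  9.56718264e-01,
        -1.61596084e-01],
       [ 0.00000000e+00,  0.00000000e+00,  0.00000000e+00,
         1.00000000e+00]])}
```

View pics/s0.png

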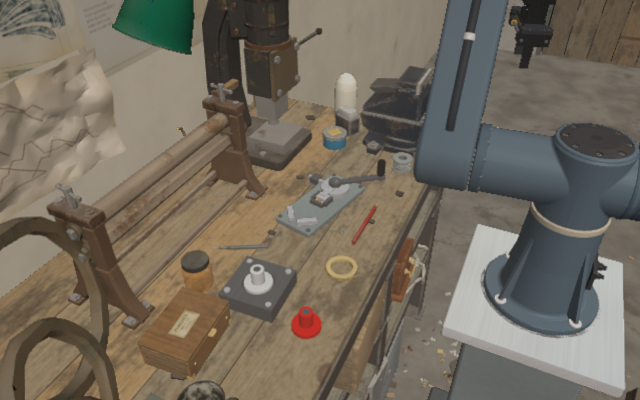

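View pics/d0.png

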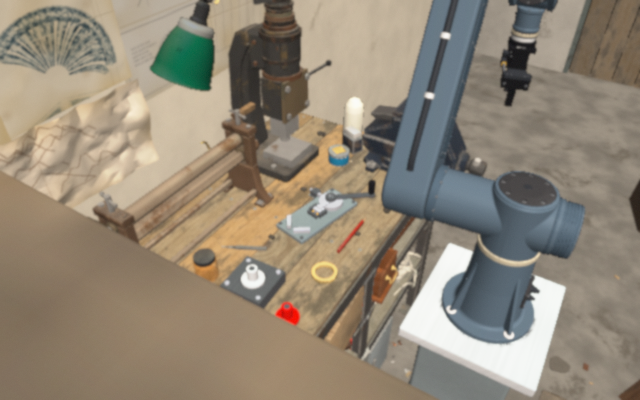

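The scene view shows the grey casting in the dark die at about (257,277), the red look-alike at (306,321), the clamp plate around (322,205) and the knob at (381,167). The side view is blurrier and shows the same layout. Candidates for the casting: grey one in the die (257,277), red one (306,321), grey spool (402,161). I choose the grey one in the die and check it in a close crop.

Run:
```python
from h import *
im=cv2.imread('pics/s0.png')[:,:,::-1]
a=cv2.resize(im[145:325,210:410],(800,720),interpolation=cv2.INTER_CUBIC)
a=cv2.resize(im[150:300,210:410],(800,600),interpolation=cv2.INTER_CUBIC);save('crop',a)
s=cam('scene');d=cam('side')
for nm,u,v,z in [('boss',257,267,.068),('knobtop',381,161,.084),('red',306,311,.042),('tin',334,133,.042),('flux',196,257,.068),('ring',341,268,.006)]: print(nm,onz(s,u,v,z).round(3))
for nm,u,v,z in [('boss',252,266,.068),('knobtop',372,182,.084)]: print(nm,onz(d,u,v,z).round(3))
```

```text
boss [0.49  0.233 0.068]
knobtop [ 0.395 -0.184  0.084]
red [0.37  0.269 0.042]
tin [ 0.58  -0.325  0.042]
flux [0.61  0.26  0.068]
ring [0.369 0.112 0.006]
boss [0.49  0.232 0.068]
knobtop [ 0.392 -0.183  0.084]
```

View pics/crop.png

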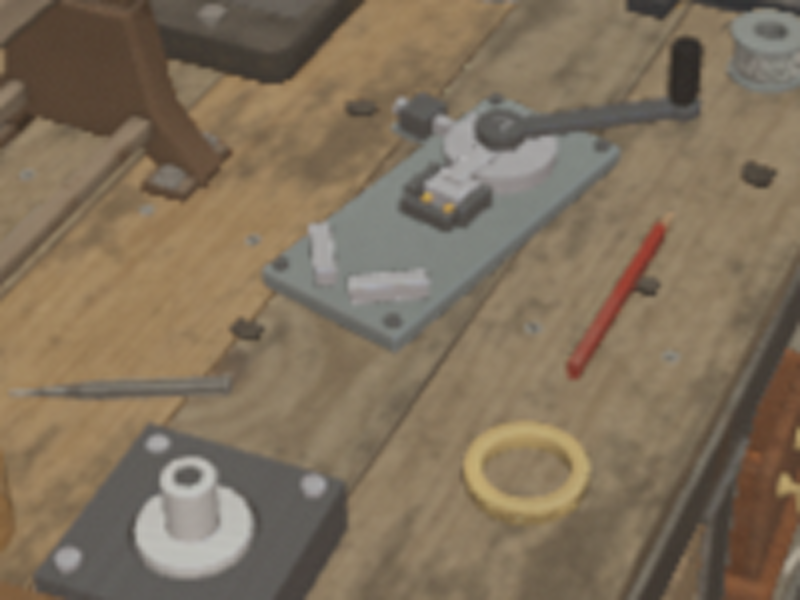

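The crop shows the grey casting, with its hollow boss, sitting in the die. The two vee bars are at crop (322,252) and (388,285), the pad at (445,200), the hub at (500,128) and the knob at (685,70), so it is the right one.

Run:
```python
from h import *
s=cam('scene')
f=lambda u,v,z:onz(s,210+u/4,150+v/4,z)
C=[f(268,273,.014),f(395,340,.014),f(620,151,.014),f(497,98,.014)]
for c in C: print(c.round(4))
C=np.array(C)[:,:2]
print([np.linalg.norm(C[i]-C[(i+1)%4]).round(4) for i in range(4)])
o=C.mean(0);y=(C[0]+C[1]-C[2]-C[3]);th=np.arctan2(y[1],y[0])-np.pi/2
R=np.array([[np.cos(th),-np.sin(th)],[np.sin(th),np.cos(th)]])
print('o',o,'yaw',np.degrees(th),'nest',o+R@[0,.065],'hub',o+R@[0,-.05], f(500,118,.047))
k=f(686,44,.084);r=R.T@(k[:2]-o)-[0,-.05];print('knob',k,np.linalg.norm(r),np.arctan2(r[1],r[0])%(2*np.pi)-3.962)
```

```text
[0.5604 0.0371 0.014 ]
[0.4697 0.0577 0.014 ]
[ 0.4216 -0.1575  0.014 ]
[ 0.5135 -0.1776  0.014 ]
[np.float64(0.093), np.float64(0.2204), np.float64(0.094), np.float64(0.2197)]
o [ 0.49128505 -0.06007535] yaw -12.454314157986204 nest [0.50530302 0.00339509] hub [ 0.480502   -0.10889877] [ 0.48435143 -0.11540268  0.047     ]
knob [ 0.39383413 -0.18489561  0.084     ] 0.11526855092969882 0.11685217196064679
```

drive_tool:
  motion:
    - [[50, 0, 0], [0, 0, 0]]
    - [[50, 0, 0], [0, 0, 0]]
    - [[50, 0, 0], [0, 0, 0]]
    - [[50, 0, 0], [0, 0, 0]]
    - [[50, 0, 0], [0, 0, 0]]
  gripper: 1

```text
time_s: 0.6
position: [0.4081, -0.5355, 0.222]
tcp_rot: [[0.964, 0.264, -0.001], [0.264, -0.964, 0.001], [-0.0, -0.001, -1.0]]
force: [-0.8, -0.8, 0.6]
opening: 1.002
grasp_force: 0.0
```

drive_tool:
  motion:
    - [[20, -44, 0], [0, 0, 0]]
    - [[20, -44, 0], [0, 0, 0]]
    - [[20, -44, 0], [0, 0, 0]]
    - [[20, -44, 0], [0, 0, 0]]
    - [[20, -44, 0], [0, 0, 0]]

```text
time_s: 1.1
position: [0.4445, -0.2957, 0.2221]
tcp_rot: [[0.964, 0.264, -0.001], [0.264, -0.964, 0.001], [-0.0, -0.001, -1.0]]
force: [0.3, 0.2, -0.4]
opening: 1.0
grasp_force: 0.0
```

drive_tool:
  motion:
    - [[20, -44, 0], [0, 0, 0]]
    - [[20, -44, 0], [0, 0, 0]]
    - [[20, -44, 0], [0, 0, 0]]
    - [[20, -44, 0], [0, 0, 0]]
    - [[0, 0, 0], [0, 0, 0]]

```text
time_s: 1.6
position: [0.4742, -0.1011, 0.2221]
tcp_rot: [[0.963, 0.271, -0.003], [0.271, -0.962, 0.003], [-0.002, -0.004, -1.0]]
force: [0.6, -0.6, -0.0]
opening: 1.002
grasp_force: 0.0
```

Run:
```python
from h import *
import json
st=read_state();im=capture('wrist');save('w1',im)
json.dump({k:np.array(st[k]).tolist() for k in('position','tcp_rot')},open('w1.json','w'));print(st['position'],st['time_s'])
```

```text
[ 0.47417323 -0.10110084  0.22214467] 1.6
```

View pics/w1.png

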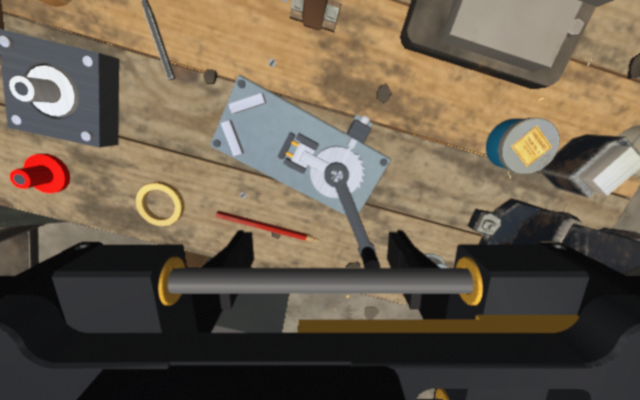

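The wrist view shows the die casting at (45,90), the red look-alike at (38,175), and the clamp with plate corners near (238,76), (211,146), (390,157) and hub (337,174). I'll refine the plate with a colour mask.

Run:
```python
from h import *
import json
st=json.load(open('w1.json'));c=cam('wrist',st)
im=cv2.imread('pics/w1.png');hsv=cv2.cvtColor(im,cv2.COLOR_BGR2HSV)
print(hsv[150,260],hsv[100,270],hsv[100,225])
m=cv2.inRange(hsv,(80,20,70),(115,90,200));m[:70]=0;m[230:]=0;m[:,:205]=0;m[:,400:]=0
n,l,s,_=cv2.connectedComponentsWithStats(m);i=1+s[1:,4].argmax();print(s[i])
pts=np.argwhere(l==i)[:,::-1]
hull=cv2.convexHull(pts.astype(np.int32))[:,0]
P=np.array([onz(c,u,v,.014)[:2] for u,v in hull])
r=cv2.minAreaRect((P*1000).astype(np.float32));print('rect',r)
print('corners',cv2.approxPolyDP(hull[:,None].astype(np.int32),8,True)[:,0].tolist())
print('hub',onz(c,337,174,.047),'boss',onz(c,22,88,.068),'red',onz(c,24,179,.042))
print('die corners',[onz(c,u,v,.034).round(3).tolist() for u,v in[(0,30),(118,57),(102,146),(5,133)]])
```

```text
[102  38 168] [ 99  36 164] [ 19  75 163]
[ 211   77  179  153 9444]
rect ((510.052001953125, -78.54534912109375), (243.84500122070312, 133.77685546875), 73.99346160888672)
corners [[389, 160], [354, 229], [211, 144], [241, 77], [370, 123]]
hub [ 0.4916766 -0.1171383  0.047    ] boss [0.49322176 0.23565111 0.068     ] red [0.37623316 0.26292693 0.042     ]
die corners [[0.543, 0.291, 0.034], [0.551, 0.162, 0.034], [0.443, 0.175, 0.034], [0.427, 0.292, 0.034]]
```

drive_tool:
  motion:
    - [[15, -45, 6], [0, 0, 0]]
    - [[15, -45, 6], [0, 0, 0]]
    - [[15, -45, 6], [0, 0, 0]]
    - [[15, -45, 6], [0, 0, 0]]
    - [[15, -45, 6], [0, 0, 0]]
  gripper: 0.7

```text
time_s: 2.15
position: [0.4889, 0.13, 0.1922]
tcp_rot: [[0.965, 0.262, 0.001], [0.262, -0.965, -0.001], [0.0, 0.001, -1.0]]
force: [1.1, -0.4, -0.1]
opening: 0.718
grasp_force: 0.0
```

drive_tool:
  motion:
    - [[15, -45, 6], [0, 0, 0]]
    - [[15, -45, 6], [0, 0, 0]]
    - [[0, 0, 0], [0, 0, -0.14]]
    - [[0, 0, 0], [0, 0, -0.14]]
    - [[0, 0, 0], [0, 0, -0.14]]

```text
time_s: 2.65
position: [0.494, 0.2238, 0.18]
tcp_rot: [[0.769, 0.639, -0.0], [0.639, -0.769, -0.001], [-0.001, 0.0, -1.0]]
force: [0.0, -0.3, 0.7]
opening: 0.701
grasp_force: 0.0
```

drive_tool:
  motion:
    - [[0, 0, 0], [0, 0, -0.14]]
    - [[0, 0, 0], [0, 0, -0.14]]
    - [[0, 0, 0], [0, 0, -0.14]]
    - [[0, 0, 0], [0, 0, -0.14]]
    - [[0, 0, 0], [0, 0, -0.1]]

```text
time_s: 3.15
position: [0.4943, 0.223, 0.1803]
tcp_rot: [[0.218, 0.976, 0.0], [0.976, -0.218, -0.001], [-0.0, 0.0, -1.0]]
force: [-0.5, -0.7, -0.5]
opening: 0.704
grasp_force: 0.0
```

drive_tool:
  motion:
    - [[0, 0, 0], [0, 0, 0]]
    - [[0, 0, 0], [0, 0, 0]]

```text
time_s: 3.35
position: [0.4939, 0.2235, 0.1804]
tcp_rot: [[0.225, 0.974, 0.0], [0.974, -0.225, -0.0], [-0.0, 0.0, -1.0]]
force: [0.2, 0.5, -0.1]
opening: 0.7
grasp_force: 0.0
```

Run:
```python
from h import *
import json
st=read_state();im=capture('wrist');save('w2',im)
json.dump({k:np.array(st[k]).tolist() for k in('position','tcp_rot')},open('w2.json','w'));print(st['position'],st['time_s'],st['joint_positions'])
```

```text
[0.49389307 0.22352696 0.18035469] 3.35 [ 1.25445646e+01  2.70806340e+01  9.65453255e+01 -1.85294236e-02
  5.63746208e+01  2.55391920e+01]
```

View pics/w2.png

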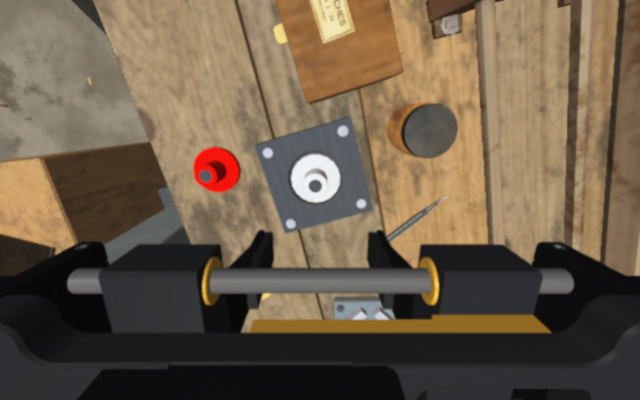

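The wrist view shows the white-lit grey casting at (315,178), boss top near (315,185), in the die; the red look-alike is at left (216,170).

Run:
```python
from h import *
import json
st=json.load(open('w2.json'));c=cam('wrist',st)
im=cv2.imread('pics/w2.png');g=cv2.cvtColor(im,cv2.COLOR_BGR2GRAY)
m=((g>125)*255).astype(np.uint8);m[:145]=0;m[208:]=0;m[:,:283]=0;m[:,345:]=0
cs,_=cv2.findContours(m,cv2.RETR_EXTERNAL,cv2.CHAIN_APPROX_NONE);k=max(cs,key=cv2.contourArea)
P=np.array([onz(c,u,v,.036)[:2]*1000 for u,v in k[:,0]],np.float32)
print('flange',cv2.minEnclosingCircle(P),cv2.fitEllipse(P))
h=cv2.inRange(g,0,110)[170:200,300:330];n,l,s,ce=cv2.connectedComponentsWithStats(h);print(s[:4].tolist(),ce[:4])
for u,v in[(315,185)]:print('bore',onz(c,u,v,.068))
M=[onz(c,u,v,.034)[:2] for u,v in[(257,146),(348,117),(373,210),(286,233)]];print('die',np.mean(M,0),[np.linalg.norm(M[i]-M[i-1]) for i in range(4)])
s=cam('scene');print('scene flange',onz(s,258.7,282,.036))
```

```text
flange ((492.8995056152344, 237.53143310546875), 28.652713775634766) ((492.75341796875, 237.40444946289062), (55.535858154296875, 56.22959899902344), 15.855049133300781)
[[0, 0, 30, 30, 797], [22, 3, 4, 4, 6], [10, 11, 11, 10, 92], [0, 28, 3, 2, 4]] [[14.43663739 14.35382685]
 [23.5         4.16666667]
 [14.90217391 15.66304348]
 [ 0.75       28.75      ]]
bore [0.49303355 0.23759187 0.068     ]
die [0.49333009 0.23636068] [np.float64(0.10771845774374789), np.float64(0.10396344055045299), np.float64(0.1100395991922342), np.float64(0.10784310151230266)]
scene flange [0.48511808 0.23994518 0.036     ]
```

drive_tool:
  motion:
    - [[13, -4, 0], [0, 0, 0]]
    - [[0, 0, 40], [0, 0, 0]]
    - [[0, 0, 40], [0, 0, 0]]
    - [[0, 0, 35], [0, 0, 0]]
    - [[0, 0, 20], [0, 0, 0]]

```text
time_s: 3.9
position: [0.4907, 0.2386, 0.0429]
tcp_rot: [[0.222, 0.975, -0.003], [0.975, -0.222, -0.001], [-0.001, -0.003, -1.0]]
force: [-0.0, -0.4, 0.7]
opening: 0.7
grasp_force: 0.0
```

drive_tool:
  motion:
    - [[0, 0, 2], [0, 0, 0]]
    - [[0, 0, 0], [0, 0, 0]]

```text
time_s: 4.1
position: [0.4922, 0.2387, 0.0434]
tcp_rot: [[0.221, 0.975, -0.0], [0.975, -0.221, 0.0], [-0.0, -0.0, -1.0]]
force: [0.4, 0.2, -0.3]
opening: 0.698
grasp_force: 0.0
```

drive_tool:
  motion:
    - [[0, 0, 0], [0, 0, 0]]
    - [[0, 0, 0], [0, 0, 0]]
    - [[0, 0, 0], [0, 0, 0]]
    - [[0, 0, 0], [0, 0, 0]]
    - [[0, 0, 0], [0, 0, 0]]
  gripper: 0.1

```text
time_s: 4.6
position: [0.4924, 0.2381, 0.044]
tcp_rot: [[0.221, 0.975, 0.001], [0.975, -0.221, 0.0], [0.0, 0.001, -1.0]]
force: [0.1, -0.1, 0.4]
opening: 0.331
grasp_force: 0.0
```

drive_tool:
  motion:
    - [[0, 0, 0], [0, 0, 0]]
    - [[0, 0, 0], [0, 0, 0]]
    - [[0, 0, 0], [0, 0, 0]]
    - [[0, 0, 0], [0, 0, 0]]

```text
time_s: 5.0
position: [0.4922, 0.2381, 0.0439]
tcp_rot: [[0.221, 0.975, 0.0], [0.975, -0.221, 0.0], [0.0, 0.0, -1.0]]
force: [-1.7, -1.9, 4.9]
opening: 0.287
grasp_force: 30.0
```

drive_tool:
  motion:
    - [[0, 0, -20], [0, 0, 0]]
    - [[0, 0, -40], [0, 0, 0]]
    - [[0, 0, -40], [0, 0, 0]]
    - [[0, 0, -40], [0, 0, 0]]
    - [[0, 0, -20], [0, 0, 0]]

```text
time_s: 5.5
position: [0.4933, 0.2384, 0.2062]
tcp_rot: [[0.221, 0.975, 0.004], [0.975, -0.221, 0.001], [0.002, 0.004, -1.0]]
force: [0.4, -0.1, -2.3]
opening: 0.29
grasp_force: 30.0
```

drive_tool:
  motion:
    - [[0, 0, 0], [0, 0, 0.14]]
    - [[0, 0, 0], [0, 0, 0.14]]
    - [[0, 0, 0], [0, 0, 0.14]]
    - [[0, 0, 0], [0, 0, 0.14]]
    - [[0, 0, 0], [0, 0, 0.14]]

```text
time_s: 6.0
position: [0.4914, 0.2378, 0.2024]
tcp_rot: [[0.801, 0.599, -0.002], [0.599, -0.801, -0.001], [-0.002, -0.001, -1.0]]
force: [-0.1, 0.3, -2.7]
opening: 0.294
grasp_force: 30.0
```

drive_tool:
  motion:
    - [[0, 0, 0], [0, 0, 0.14]]
    - [[0, 0, 0], [0, 0, 0.14]]
    - [[0, 0, 0], [0, 0, 0.1]]
    - [[-23, 40, 0], [0, 0, 0]]
    - [[-23, 40, 0], [0, 0, 0]]

```text
time_s: 6.5
position: [0.4682, 0.1485, 0.2025]
tcp_rot: [[0.963, 0.268, -0.001], [0.268, -0.963, -0.0], [-0.001, 0.0, -1.0]]
force: [-0.8, -1.2, -2.6]
opening: 0.293
grasp_force: 30.0
```

drive_tool:
  motion:
    - [[-23, 40, 0], [0, 0, 0]]
    - [[-23, 40, 0], [0, 0, 0]]
    - [[-23, 40, 0], [0, 0, 0]]
    - [[-23, 40, 0], [0, 0, 0]]
    - [[0, 0, 0], [0, 0, 0]]

```text
time_s: 7.0
position: [0.4215, -0.0346, 0.203]
tcp_rot: [[0.966, 0.257, -0.001], [0.257, -0.966, -0.002], [-0.002, 0.001, -1.0]]
force: [0.2, 0.7, -2.3]
opening: 0.29
grasp_force: 30.0
```

drive_tool:
  motion:
    - [[0, 0, 0], [0, 0, 0]]
    - [[0, 0, 0], [0, 0, 0]]
    - [[0, 0, 0], [0, 0, 0]]

```text
time_s: 7.3
position: [0.4225, -0.0285, 0.2033]
tcp_rot: [[0.964, 0.267, -0.001], [0.267, -0.964, 0.001], [-0.0, -0.001, -1.0]]
force: [0.7, -0.3, -1.9]
opening: 0.292
grasp_force: 30.0
```

Run:
```python
from h import *
import json
st=read_state();im=capture('wrist');save('w3',im)
json.dump({k:np.array(st[k]).tolist() for k in('position','tcp_rot')},open('w3.json','w'));print(st['position'],st['time_s'],st['tcp_rot'])
```

```text
[ 0.4225495  -0.02850482  0.20329374] 7.3 [[ 9.63741082e-01  2.66838463e-01 -6.02116316e-04]
 [ 2.66838773e-01 -9.63741049e-01  5.10476692e-04]
 [-4.44069393e-04 -6.52635338e-04 -9.99999688e-01]]
```

View pics/w3.png

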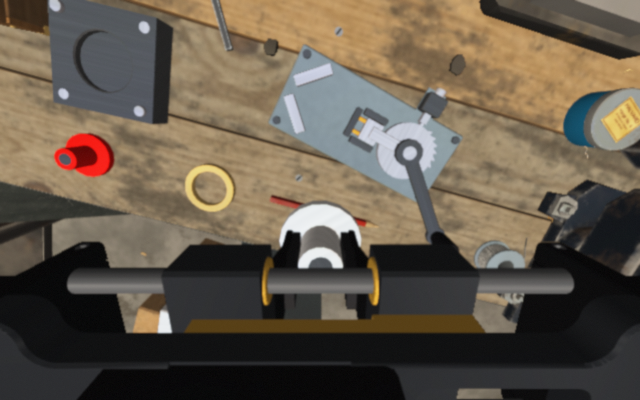

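The wrist view shows the casting held at (320,235), the empty die at (105,62), plate corners near (306,43), (270,120) and (463,134), vee bars at (314,74) and (293,114), and the hub at (409,152).

Run:
```python
from h import *
import json
st=json.load(open('w3.json'));c=cam('wrist',st)
im=cv2.imread('pics/w3.png');hsv=cv2.cvtColor(im,cv2.COLOR_BGR2HSV)
m=cv2.inRange(hsv,(75,14,70),(115,110,200));m[:38]=0;m[205:]=0;m[:,:262]=0;m[:,470:]=0
m=cv2.morphologyEx(m,cv2.MORPH_OPEN,np.ones((3,3)))
n,l,s,_=cv2.connectedComponentsWithStats(m);i=1+s[1:,4].argmax()
pts=np.argwhere(l==i)[:,::-1];hull=cv2.convexHull(pts.astype(np.int32))
print('poly',cv2.approxPolyDP(hull,6,True)[:,0].tolist())
g=lambda u,v,z:onz(c,u,v,z)[:2]
C=[g(306,43,.014),g(270,120,.014),g(463,134,.014)]
print([x.round(4).tolist() for x in C],'w',np.linalg.norm(C[0]-C[1]),'l',np.linalg.norm(C[0]-C[2]))
o=(C[1]+C[2])/2;a=(C[0]-C[1])/np.linalg.norm(C[0]-C[1]);print('centre',o,'xang',np.degrees(np.arctan2(a[1],a[0])))
b=(C[0]-C[2]);print('yang-90',np.degrees(np.arctan2(b[1],b[0]))-90)
h=g(409,152,.046);v=(g(314,74,.026)+g(293,114,.026))/2
print('hub',h,'veemid',v,'yaw',np.degrees(np.arctan2(*(v-h)[::-1]))-90,np.linalg.norm(v-h))
S=[g(307,54,.014),g(277,121,.014),g(455,141,.014)];print('screws',S,'ctr',(S[1]+S[2])/2)
big=cv2.resize(im[30:260,250:480],(600,600),interpolation=cv2.INTER_CUBIC);cv2.imwrite('pics/w3c.png',big)
```

```text
poly [[460, 139], [429, 204], [420, 204], [270, 119], [306, 46]]
[[0.573, 0.03], [0.4802, 0.0513], [0.5277, -0.1827]] w 0.09522973780506375 l 0.2175189465678915
centre [ 0.50392157 -0.06570831] xang -12.900964721418285
yang-90 -12.025747351608914
hub [ 0.49019605 -0.11538434] veemid [0.51877938 0.01848015] yaw -12.053043471672197 0.1368820873908383
screws [array([0.56245322, 0.02609939]), array([0.48130886, 0.04278467]), array([ 0.51716561, -0.17662418])] ctr [ 0.49923724 -0.06691976]
```

View pics/w3c.png

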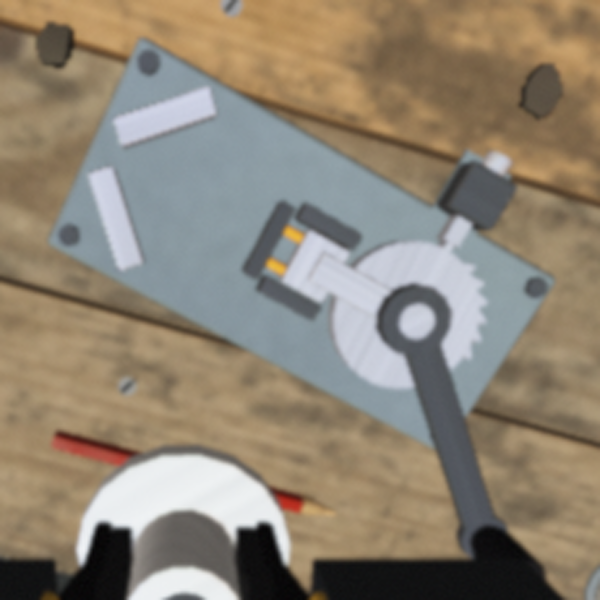

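The crop shows the vee opening toward the hub and an unobstructed nest. The inner face of the upper bar runs (122,147)-(216,113) and of the lower bar (113,168)-(141,263). I'll check the nest estimate against those faces.

Run:
```python
from h import *
import json
st=json.load(open('w3.json'));c=cam('wrist',st)
g=lambda u,v,z:onz(c,250+u*230/600,30+v*230/600,z)[:2]
L=[(g(122,147,.026),g(216,113,.026)),(g(113,168,.026),g(141,263,.026))]
A=[];b=[]
for p,q in L:
    d=(q-p)/np.linalg.norm(q-p);n=np.array([-d[1],d[0]]);
    if n@(g(250,200,.014)-p)<0:n=-n
    A.append(n);b.append(n@p+.028);print('len',np.linalg.norm(q-p),'dir',np.degrees(np.arctan2(d[1],d[0])),'dist nest',n@(np.array([.5143,-.003])-p))
print('nest from vee',np.linalg.solve(A,b))
h=g(416,320,.046);e=g(484,545,.042);d=e-h;print('hub',h,'lever ang-clamp',np.radians(12.3)+np.arctan2(d[1],d[0])+2*np.pi-3.962,np.linalg.norm(d))
print('padface',g(245,275,.026),g(280,203,.026))
print('held casting bottom ctr guess')
```

```text
len 0.04315022751860267 dir -56.11222468092704 dist nest 0.02615601294189031
len 0.04231726703616184 dir -148.52392373026797 dist nest 0.027013793825560784
nest from vee [ 0.51327631 -0.00478308]
hub [ 0.48962581 -0.11617199] lever ang-clamp 0.0520168467022839 0.11881115718369441
padface [ 0.48720625 -0.03997144] [ 0.5214158  -0.04589641]
held casting bottom ctr guess
```

drive_tool:
  motion:
    - [[0, 0, 0], [0, 0, -0.14]]
    - [[0, 0, 0], [0, 0, -0.14]]
    - [[0, 0, 0], [0, 0, -0.14]]
    - [[0, 0, 0], [0, 0, -0.14]]
    - [[0, 0, 0], [0, 0, -0.14]]

```text
time_s: 7.85
position: [0.4228, -0.0286, 0.2035]
tcp_rot: [[0.56, 0.828, -0.0], [0.828, -0.56, 0.0], [0.0, -0.0, -1.0]]
force: [-0.1, 0.7, -2.4]
opening: 0.291
grasp_force: 30.0
```

drive_tool:
  motion:
    - [[0, 0, 0], [0, 0, -0.14]]
    - [[0, 0, 0], [0, 0, -0.14]]
    - [[0, 0, 0], [0, 0, -0.1]]
    - [[20, 41, 0], [0, 0, 0]]
    - [[20, 41, 0], [0, 0, 0]]

```text
time_s: 8.35
position: [0.5115, -0.0073, 0.2035]
tcp_rot: [[0.22, 0.976, -0.001], [0.976, -0.22, 0.0], [-0.0, -0.001, -1.0]]
force: [0.5, -1.6, -2.4]
opening: 0.288
grasp_force: 30.0
```

drive_tool:
  motion:
    - [[0, 0, 35], [0, 0, 0]]
    - [[0, 0, 35], [0, 0, 0]]
    - [[0, 0, 35], [0, 0, 0]]
    - [[0, 0, 0], [0, 0, 0]]
    - [[0, 0, 0], [0, 0, 0]]

```text
time_s: 8.85
position: [0.5114, -0.008, 0.0984]
tcp_rot: [[0.219, 0.976, -0.001], [0.976, -0.219, 0.0], [0.0, -0.001, -1.0]]
force: [-0.5, 0.2, -2.0]
opening: 0.29
grasp_force: 30.0
```

drive_tool:
  motion:
    - [[0, 1, 30], [0, 0, 0]]
    - [[0, 0, 25], [0, 0, 0]]
    - [[0, 0, 7], [0, 0, 0]]
    - [[0, 0, 0], [0, 0, 0]]
    - [[0, 0, 0], [0, 0, 0]]

```text
time_s: 9.35
position: [0.5138, -0.0094, 0.0382]
tcp_rot: [[0.221, 0.975, 0.003], [0.975, -0.221, -0.001], [-0.0, 0.003, -1.0]]
force: [0.1, -0.1, -1.8]
opening: 0.287
grasp_force: 30.0
```

drive_tool:
  motion:
    - [[0, 0, 1], [0, 0, 0]]
    - [[0, 0, 1], [0, 0, 0]]
    - [[0, 0, 1], [0, 0, 0]]
    - [[0, 0, 0], [0, 0, 0]]

```text
time_s: 9.75
position: [0.5124, -0.0092, 0.0337]
tcp_rot: [[0.221, 0.975, 0.0], [0.975, -0.221, -0.0], [0.0, 0.0, -1.0]]
force: [-0.4, 0.2, -1.9]
opening: 0.293
grasp_force: 30.0
```

drive_tool:
  motion:
    - [[0, 0, 1], [0, 0, 0]]
    - [[0, 0, 0.5], [0, 0, 0]]
    - [[0, 0, 0], [0, 0, 0]]

```text
time_s: 10.05
position: [0.5124, -0.0092, 0.032]
tcp_rot: [[0.221, 0.975, -0.0], [0.975, -0.221, 0.0], [0.0, -0.0, -1.0]]
force: [0.3, -0.2, -2.8]
opening: 0.291
grasp_force: 30.0
```

drive_tool:
  motion:
    - [[2, 0, 0], [0, 0, 0]]
    - [[0, 0, 1], [0, 0, 0]]
    - [[0, 0, 0.5], [0, 0, 0]]
    - [[0, 0, 0], [0, 0, 0]]

```text
time_s: 10.45
position: [0.5129, -0.0071, 0.0319]
tcp_rot: [[0.221, 0.975, 0.001], [0.975, -0.221, -0.0], [0.0, 0.001, -1.0]]
force: [-1.7, 0.3, 9.3]
opening: 0.293
grasp_force: 30.0
```

drive_tool:
  motion:
    - [[0, 0, -0.5], [0, 0, 0]]
    - [[0, 0, 0], [0, 0, 0]]
    - [[0, 0, 0], [0, 0, 0]]
    - [[0, 0, 0], [0, 0, 0]]
    - [[0, 0, 0], [0, 0, 0]]
  gripper: 0.55

```text
time_s: 10.95
position: [0.5128, -0.0072, 0.0309]
tcp_rot: [[0.221, 0.975, -0.0], [0.975, -0.221, 0.0], [0.0, -0.0, -1.0]]
force: [0.2, 0.3, -0.5]
opening: 0.538
grasp_force: 0.0
```

drive_tool:
  motion:
    - [[0, 0, -20], [0, 0, 0]]
    - [[0, 0, -35], [0, 0, 0]]
    - [[0, 0, -40], [0, 0, 0]]
    - [[0, 0, -40], [0, 0, 0]]
    - [[0, 0, -40], [0, 0, 0]]

```text
time_s: 11.45
position: [0.5124, -0.0072, 0.2074]
tcp_rot: [[0.221, 0.975, -0.001], [0.975, -0.221, 0.0], [0.0, -0.001, -1.0]]
force: [0.4, -0.7, -0.1]
opening: 0.55
grasp_force: 0.0
```

drive_tool:
  motion:
    - [[-40, -14, 11], [0, 0, 0]]
    - [[-40, -14, 11], [0, 0, 0]]
    - [[-40, -14, 11], [0, 0, 0]]
    - [[-40, -14, 11], [0, 0, 0]]
    - [[-40, -14, 11], [0, 0, 0]]
  gripper: 0.8

```text
time_s: 11.95
position: [0.3994, -0.188, 0.1508]
tcp_rot: [[0.221, 0.975, 0.0], [0.975, -0.221, -0.0], [-0.0, 0.001, -1.0]]
force: [1.1, -0.8, -0.2]
opening: 0.788
grasp_force: 0.0
```

drive_tool:
  motion:
    - [[0, 0, 0], [0, 0, 0]]
    - [[0, 0, 0], [0, 0, 0]]

```text
time_s: 12.15
position: [0.3998, -0.1874, 0.1508]
tcp_rot: [[0.224, 0.975, -0.001], [0.975, -0.224, 0.001], [0.001, -0.001, -1.0]]
force: [0.9, 0.7, 0.3]
opening: 0.801
grasp_force: 0.0
```

Run:
```python
from h import *
import json
st=read_state();im=capture('wrist');save('w4',im);sc=capture('scene');save('s4',sc)
json.dump({k:np.array(st[k]).tolist() for k in('position','tcp_rot')},open('w4.json','w'));print(st['position'],st['time_s'],st['joint_positions'])
c=cam('wrist',st);print('tcp px',proj(c,st['position']),'knob exp',proj(c,[.401,-.189,.084]),'nest casting top',proj(c,[.5133,-.0055,.056]))
c1=cam('wrist',json.load(open('w1.json')));print('press base corner',onz(c1,405,50,.03),onz(c1,555,85,.03))
save('w4b',np.vstack([im[:,:],cv2.resize(sc[100:300,230:430],(640,640))[:200]]))
```

```text
[ 0.39979081 -0.18738037  0.15079365] 12.15 [-3.96879867e+01  2.32637406e+01  1.11877703e+02  3.01598736e-02
  4.49211209e+01 -2.67466165e+01]
tcp px [318.18861779 246.83908397] knob exp [320.53028172 213.83232015] nest casting top [410.46132367 -51.41018525]
press base corner [ 0.64819125 -0.15378704  0.03      ] [ 0.66112967 -0.33780702  0.03      ]
```

View pics/w4b.png

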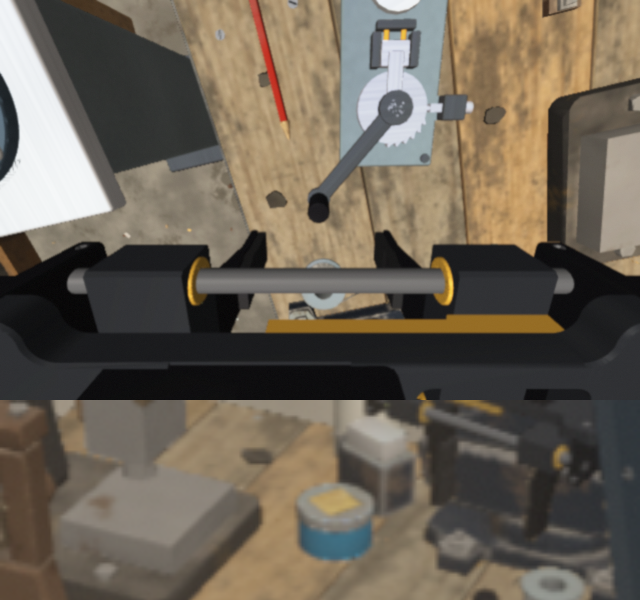

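The wrist view shows the knob top at (318,211), just ahead of the open fingers, the hub at (397,107), and the pencil and press base clear of the path.

Run:
```python
from h import *
import json
st=json.load(open('w4.json'));c=cam('wrist',st)
im=cv2.imread('pics/w4.png');g=cv2.cvtColor(im,cv2.COLOR_BGR2GRAY)[185:232,290:350]
m=cv2.inRange(g,0,28);n,l,s,ce=cv2.connectedComponentsWithStats(m);i=1+s[1:,4].argmax();print(s[i]+[290,185,0,0,0],ce[i]+[290,185])
k=onz(c,318,211,.084);h=onz(c,397,107,.046);d=(k-h)[:2];print(k,h,np.linalg.norm(d),np.arctan2(d[1],d[0])%6.2832-3.962+.2147)
```

```text
[310 194  18  24 222] [319.82882883 202.4954955 ]
[ 0.3994278 -0.1859372  0.084    ] [ 0.48944361 -0.1167777   0.046     ] 0.11351599515087908 0.04942037146886402
```

drive_tool:
  motion:
    - [[0, 0, 35], [0, 0, 0]]
    - [[0, 0, 35], [0, 0, 0]]
    - [[0, 0, 20], [0, 0, 0]]
    - [[0, 0, 9], [0, 0, 0]]
    - [[0, 0, 0], [0, 0, 0]]

```text
time_s: 12.75
position: [0.4006, -0.1856, 0.0514]
tcp_rot: [[0.219, 0.976, -0.001], [0.976, -0.219, 0.001], [0.001, -0.002, -1.0]]
force: [-0.2, 0.3, 0.1]
opening: 0.798
grasp_force: 0.0
```

drive_tool:
  motion:
    - [[0, 0, 0], [0, 0, 0]]
    - [[0, 0, 0], [0, 0, 0]]
    - [[0, 0, 0], [0, 0, 0]]
    - [[0, 0, 0], [0, 0, 0]]
    - [[0, 0, 0], [0, 0, 0]]
  gripper: 0.05

```text
time_s: 13.25
position: [0.4005, -0.1871, 0.0525]
tcp_rot: [[0.221, 0.975, 0.001], [0.975, -0.221, -0.001], [-0.0, 0.001, -1.0]]
force: [0.5, 0.2, -0.4]
opening: 0.43
grasp_force: 0.0
```

drive_tool:
  motion:
    - [[0, 0, 0], [0, 0, 0]]
    - [[0, 0, 0], [0, 0, 0]]
    - [[0, 0, 0], [0, 0, 0]]
    - [[0, 0, 0], [0, 0, 0]]
    - [[0, 0, 0], [0, 0, 0]]

```text
time_s: 13.75
position: [0.3999, -0.1869, 0.0521]
tcp_rot: [[0.221, 0.975, -0.001], [0.975, -0.221, 0.0], [-0.0, -0.001, -1.0]]
force: [-4.0, -2.1, 1.2]
opening: 0.22
grasp_force: 30.0
```

```bash
cat > t.py <<'E'
from h import *
import sys
hub=np.array([.4897,-.1162]);yaw=-.2147
st=read_state();p=np.array(st['position']);R=np.array(st['tcp_rot'])
d=p[:2]-hub;v=np.arctan2(d[1],d[0])%(2*np.pi)-3.962-yaw
F=np.array(st['force'][:2]);u=d/np.linalg.norm(d);print('v %.3f r %.4f Frad %.1f Ftan %.1f'%(v,np.linalg.norm(d),F@u,F@[-u[1],u[0]]))
step=float(sys.argv[1]);n=int(sys.argv[2]);v0=float(sys.argv[3]) if len(sys.argv)>3 else v
r=np.linalg.norm(d) if len(sys.argv)<5 else float(sys.argv[4])
f=lambda v:hub+r*np.array([np.cos(3.962+yaw+v),np.sin(3.962+yaw+v)])
for i in range(n):
    e=f(v0+(i+1)*step)-f(v0+i*step);print('%.3f'%(v0+(i+1)*step),(R[:2,:2].T@e*1000).round(1).tolist())
E
python3 t.py .06 22
```

```text
v 0.061 r 0.1143 Frad 4.4 Ftan -0.8
0.121 [-4.2, 5.5]
0.181 [-3.8, 5.7]
0.241 [-3.5, 5.9]
0.301 [-3.1, 6.1]
0.361 [-2.7, 6.3]
0.421 [-2.4, 6.4]
0.481 [-2.0, 6.6]
0.541 [-1.6, 6.7]
0.601 [-1.2, 6.8]
0.661 [-0.8, 6.8]
0.721 [-0.4, 6.8]
0.781 [0.1, 6.9]
0.841 [0.5, 6.8]
0.901 [0.9, 6.8]
0.961 [1.3, 6.7]
1.021 [1.7, 6.6]
1.081 [2.1, 6.5]
1.141 [2.5, 6.4]
1.201 [2.9, 6.2]
1.261 [3.2, 6.1]
1.321 [3.6, 5.9]
1.381 [3.9, 5.6]
```

drive_tool:
  motion:
    - [[-4.2, 5.5, 0], [0, 0, 0]]
    - [[-3.8, 5.7, 0], [0, 0, 0]]
    - [[-3.5, 5.9, 0], [0, 0, 0]]
    - [[-3.1, 6.1, 0], [0, 0, 0]]
    - [[0, 0, 0], [0, 0, 0]]

```text
time_s: 14.25
position: [0.4214, -0.2073, 0.052]
tcp_rot: [[0.222, 0.975, 0.002], [0.975, -0.222, -0.001], [-0.001, 0.002, -1.0]]
force: [-1.3, -0.5, 0.7]
opening: 0.216
grasp_force: 30.0
```

```bash
python3 t.py .03 10
```

```text
v 0.322 r 0.1139 Frad 1.2 Ftan -0.8
0.352 [-1.3, 3.1]
0.382 [-1.3, 3.2]
0.412 [-1.2, 3.2]
0.442 [-1.1, 3.2]
0.472 [-1.0, 3.3]
0.502 [-0.9, 3.3]
0.532 [-0.8, 3.3]
0.562 [-0.7, 3.4]
0.592 [-0.6, 3.4]
0.622 [-0.5, 3.4]
```

drive_tool:
  motion:
    - [[-1.3, 3.1, 0], [0, 0, 0]]
    - [[-1.3, 3.2, 0], [0, 0, 0]]
    - [[-1.2, 3.2, 0], [0, 0, 0]]
    - [[0, 0, 0], [0, 0, 0]]

```text
time_s: 14.65
position: [0.427, -0.2112, 0.052]
tcp_rot: [[0.221, 0.975, -0.002], [0.975, -0.221, 0.002], [0.001, -0.003, -1.0]]
force: [-4.2, -1.2, 3.6]
opening: 0.224
grasp_force: 30.0
```

drive_tool:
  motion:
    - [[-1.1, 3.2, 0], [0, 0, 0]]
    - [[0, 0, 0], [0, 0, 0]]

```text
time_s: 14.85
position: [0.4297, -0.2129, 0.052]
tcp_rot: [[0.221, 0.975, -0.003], [0.975, -0.221, 0.002], [0.001, -0.003, -1.0]]
force: [-5.8, -0.5, 5.4]
opening: 0.221
grasp_force: 30.0
```

drive_tool:
  motion:
    - [[-1, 3.3, 0], [0, 0, 0]]
    - [[0, 0, 0], [0, 0, 0]]

```text
time_s: 15.05
position: [0.4325, -0.2145, 0.0519]
tcp_rot: [[0.221, 0.975, -0.003], [0.975, -0.221, 0.002], [0.001, -0.004, -1.0]]
force: [-5.8, -0.9, 4.5]
opening: 0.221
grasp_force: 30.0
```

drive_tool:
  motion:
    - [[-0.9, 3.3, 0], [0, 0, 0]]
    - [[0, 0, 0], [0, 0, 0]]

```text
time_s: 15.25
position: [0.4392, -0.218, 0.0522]
tcp_rot: [[0.222, 0.975, 0.005], [0.975, -0.222, -0.002], [-0.001, 0.005, -1.0]]
force: [3.9, 0.8, -2.3]
opening: 0.215
grasp_force: 30.0
```

drive_tool:
  motion:
    - [[-0.8, 3.3, 0], [0, 0, 0]]
    - [[0, 0, 0], [0, 0, 0]]

```text
time_s: 15.45
position: [0.4424, -0.2195, 0.0521]
tcp_rot: [[0.222, 0.975, 0.004], [0.975, -0.222, -0.002], [-0.001, 0.004, -1.0]]
force: [6.3, 1.6, -2.1]
opening: 0.221
grasp_force: 30.0
```

drive_tool:
  motion:
    - [[-0.7, 3.4, 0], [0, 0, 0]]
    - [[0, 0, 0], [0, 0, 0]]

```text
time_s: 15.65
position: [0.4438, -0.2201, 0.0521]
tcp_rot: [[0.221, 0.975, 0.0], [0.975, -0.221, -0.0], [0.0, 0.0, -1.0]]
force: [2.0, 1.1, 1.0]
opening: 0.225
grasp_force: 30.0
```

```bash
python3 t.py .03 12
```

```text
v 0.549 r 0.1136 Frad -1.8 Ftan 1.4
0.579 [-0.6, 3.4]
0.609 [-0.5, 3.4]
0.639 [-0.4, 3.4]
0.669 [-0.3, 3.4]
0.699 [-0.2, 3.4]
0.729 [-0.1, 3.4]
0.759 [0.0, 3.4]
0.789 [0.1, 3.4]
0.819 [0.2, 3.4]
0.849 [0.3, 3.4]
0.879 [0.4, 3.4]
0.909 [0.5, 3.4]
```

drive_tool:
  motion:
    - [[-0.6, 3.4, 0], [0, 0, 0]]
    - [[-0.5, 3.4, 0], [0, 0, 0]]
    - [[-0.4, 3.4, 0], [0, 0, 0]]
    - [[0, 0, 0], [0, 0, 0]]

```text
time_s: 16.05
position: [0.4518, -0.2232, 0.052]
tcp_rot: [[0.221, 0.975, -0.002], [0.975, -0.221, 0.002], [0.001, -0.003, -1.0]]
force: [-3.6, 1.4, 4.4]
opening: 0.222
grasp_force: 30.0
```

drive_tool:
  motion:
    - [[-0.3, 3.4, 0], [0, 0, 0]]
    - [[0, 0, 0], [0, 0, 0]]

```text
time_s: 16.25
position: [0.4549, -0.2242, 0.052]
tcp_rot: [[0.221, 0.975, -0.003], [0.975, -0.221, 0.002], [0.001, -0.003, -1.0]]
force: [-4.6, 1.8, 3.4]
opening: 0.22
grasp_force: 30.0
```

drive_tool:
  motion:
    - [[-0.2, 3.4, 0], [0, 0, 0]]
    - [[0, 0, 0], [0, 0, 0]]

```text
time_s: 16.45
position: [0.4592, -0.2254, 0.052]
tcp_rot: [[0.222, 0.975, -0.0], [0.975, -0.222, 0.001], [0.001, -0.001, -1.0]]
force: [-1.9, 2.8, 3.0]
opening: 0.218
grasp_force: 30.0
```

drive_tool:
  motion:
    - [[-0.1, 3.4, 0], [0, 0, 0]]
    - [[0, 0, 0], [0, 0, 0]]

```text
time_s: 16.65
position: [0.4649, -0.2268, 0.0521]
tcp_rot: [[0.223, 0.975, 0.004], [0.975, -0.223, -0.001], [0.0, 0.004, -1.0]]
force: [3.8, 5.7, 0.2]
opening: 0.215
grasp_force: 30.0
```

drive_tool:
  motion:
    - [[0, 3.4, 0], [0, 0, 0]]
    - [[0, 0, 0], [0, 0, 0]]

```text
time_s: 16.85
position: [0.4683, -0.2275, 0.0521]
tcp_rot: [[0.222, 0.975, 0.004], [0.975, -0.222, -0.001], [0.0, 0.004, -1.0]]
force: [5.3, 6.1, 1.0]
opening: 0.223
grasp_force: 30.0
```

drive_tool:
  motion:
    - [[0.1, 3.4, 0], [0, 0, 0]]
    - [[0, 0, 0], [0, 0, 0]]

```text
time_s: 17.05
position: [0.4704, -0.2279, 0.0521]
tcp_rot: [[0.221, 0.975, 0.001], [0.975, -0.221, -0.0], [0.0, 0.001, -1.0]]
force: [2.0, 4.9, 2.2]
opening: 0.22
grasp_force: 30.0
```

```bash
python3 t.py .03 10
```

```text
v 0.794 r 0.1134 Frad -5.1 Ftan 1.2
0.824 [0.2, 3.4]
0.854 [0.3, 3.4]
0.884 [0.4, 3.4]
0.914 [0.5, 3.4]
0.944 [0.6, 3.3]
0.974 [0.7, 3.3]
1.004 [0.8, 3.3]
1.034 [0.9, 3.3]
1.064 [1.0, 3.2]
1.094 [1.1, 3.2]
```

drive_tool:
  motion:
    - [[0.8, 3.4, 0], [0, 0, 0]]
    - [[0.9, 3.4, 0], [0, 0, 0]]
    - [[0.6, 3.4, 0], [0, 0, 0]]
    - [[0, 0, 0], [0, 0, 0]]

```text
time_s: 17.45
position: [0.4784, -0.2288, 0.052]
tcp_rot: [[0.22, 0.976, -0.003], [0.976, -0.22, -0.001], [-0.001, -0.003, -1.0]]
force: [-6.0, -1.0, 3.6]
opening: 0.218
grasp_force: 30.0
```

drive_tool:
  motion:
    - [[0.6, 3.4, 0], [0, 0, 0]]
    - [[0, 0, 0], [0, 0, 0]]

```text
time_s: 17.65
position: [0.4808, -0.229, 0.0519]
tcp_rot: [[0.219, 0.976, -0.005], [0.976, -0.219, -0.0], [-0.001, -0.005, -1.0]]
force: [-7.9, -3.6, 5.6]
opening: 0.221
grasp_force: 30.0
```

drive_tool:
  motion:
    - [[0.7, 3.3, 0], [0, 0, 0]]
    - [[0, 0, 0], [0, 0, 0]]

```text
time_s: 17.85
position: [0.4822, -0.2291, 0.0518]
tcp_rot: [[0.218, 0.976, -0.009], [0.976, -0.218, 0.0], [-0.002, -0.009, -1.0]]
force: [-13.6, -4.7, 6.6]
opening: 0.224
grasp_force: 30.0
```

drive_tool:
  motion:
    - [[0.8, 3.3, 0], [0, 0, 0]]
    - [[0, 0, 0], [0, 0, 0]]

```text
time_s: 18.05
position: [0.4841, -0.2292, 0.0518]
tcp_rot: [[0.217, 0.976, -0.012], [0.976, -0.217, 0.001], [-0.002, -0.012, -1.0]]
force: [-16.3, -7.2, 8.8]
opening: 0.221
grasp_force: 30.0
```

drive_tool:
  motion:
    - [[0.9, 3.3, 0], [0, 0, 0]]
    - [[0, 0, 0], [0, 0, 0]]

```text
time_s: 18.25
position: [0.4912, -0.2292, 0.0521]
tcp_rot: [[0.222, 0.975, -0.003], [0.975, -0.222, -0.0], [-0.001, -0.003, -1.0]]
force: [0.2, 2.0, 0.2]
opening: 0.215
grasp_force: 30.0
```

drive_tool:
  motion:
    - [[1, 3.3, 0], [0, 0, 0]]
    - [[0, 0, 0], [0, 0, 0]]

```text
time_s: 18.45
position: [0.498, -0.2288, 0.0521]
tcp_rot: [[0.221, 0.975, 0.002], [0.975, -0.221, -0.002], [-0.001, 0.002, -1.0]]
force: [-0.4, -0.6, 2.1]
opening: 0.22
grasp_force: 30.0
```

```bash
python3 t.py .03 12
```

```text
v 1.039 r 0.1129 Frad 0.5 Ftan -0.4
1.069 [1.0, 3.2]
1.099 [1.1, 3.2]
1.129 [1.2, 3.2]
1.159 [1.3, 3.1]
1.189 [1.4, 3.1]
1.219 [1.5, 3.0]
1.249 [1.6, 3.0]
1.279 [1.7, 2.9]
1.309 [1.8, 2.9]
1.339 [1.9, 2.8]
1.369 [1.9, 2.8]
1.399 [2.0, 2.7]
```

drive_tool:
  motion:
    - [[1, 3.2, 0], [0, 0, 0]]
    - [[1.1, 3.2, 0], [0, 0, 0]]
    - [[0, 0, 0], [0, 0, 0]]

```text
time_s: 18.75
position: [0.5041, -0.2281, 0.0521]
tcp_rot: [[0.22, 0.976, 0.0], [0.976, -0.22, -0.002], [-0.002, 0.001, -1.0]]
force: [-2.5, -3.5, 1.2]
opening: 0.218
grasp_force: 30.0
```

drive_tool:
  motion:
    - [[1.2, 3.2, 0], [0, 0, 0]]
    - [[0, 0, 0], [0, 0, 0]]

```text
time_s: 18.95
position: [0.5073, -0.2276, 0.0521]
tcp_rot: [[0.22, 0.975, 0.0], [0.975, -0.22, -0.002], [-0.002, 0.001, -1.0]]
force: [-3.0, -3.9, -0.1]
opening: 0.217
grasp_force: 30.0
```

drive_tool:
  motion:
    - [[1.3, 3.1, 0], [0, 0, 0]]
    - [[0, 0, 0], [0, 0, 0]]

```text
time_s: 19.15
position: [0.5101, -0.2271, 0.0521]
tcp_rot: [[0.22, 0.976, -0.001], [0.976, -0.22, -0.002], [-0.002, -0.0, -1.0]]
force: [-4.4, -5.3, 3.4]
opening: 0.218
grasp_force: 30.0
```

drive_tool:
  motion:
    - [[1.4, 3.1, 0], [0, 0, 0]]
    - [[0, 0, 0], [0, 0, 0]]

```text
time_s: 19.35
position: [0.5142, -0.2263, 0.0521]
tcp_rot: [[0.221, 0.975, 0.001], [0.975, -0.221, -0.002], [-0.001, 0.001, -1.0]]
force: [-3.5, -3.4, 0.1]
opening: 0.218
grasp_force: 30.0
```

```bash
python3 t.py .03 6
```

```text
v 1.184 r 0.1128 Frad 2.5 Ftan -4.2
1.214 [1.5, 3.0]
1.244 [1.6, 3.0]
1.274 [1.7, 2.9]
1.304 [1.8, 2.9]
1.334 [1.8, 2.8]
1.364 [1.9, 2.8]
```

drive_tool:
  motion:
    - [[1.5, 3, 0], [0, 0, 0]]
    - [[0, 0, 0], [0, 0, 0]]

```text
time_s: 19.55
position: [0.5189, -0.2251, 0.0522]
tcp_rot: [[0.222, 0.975, 0.004], [0.975, -0.222, -0.001], [-0.0, 0.004, -1.0]]
force: [1.4, -2.7, -1.2]
opening: 0.221
grasp_force: 30.0
```

drive_tool:
  motion:
    - [[1.6, 3, 0], [0, 0, 0]]
    - [[0, 0, 0], [0, 0, 0]]

```text
time_s: 19.75
position: [0.5223, -0.2241, 0.0522]
tcp_rot: [[0.221, 0.975, 0.004], [0.975, -0.221, -0.001], [-0.0, 0.004, -1.0]]
force: [5.5, 0.3, -0.8]
opening: 0.223
grasp_force: 30.0
```

drive_tool:
  motion:
    - [[1.7, 2.9, 0], [0, 0, 0]]
    - [[0, 0, 0], [0, 0, 0]]

```text
time_s: 19.95
position: [0.5244, -0.2234, 0.0522]
tcp_rot: [[0.221, 0.975, 0.002], [0.975, -0.221, -0.002], [-0.001, 0.002, -1.0]]
force: [3.2, -4.9, -0.9]
opening: 0.221
grasp_force: 30.0
```

```bash
python3 t.py .03 4;python3 - <<'E'
from h import *
im=capture('scene');b=cv2.resize(im[140:250,260:410],(750,550),interpolation=cv2.INTER_CUBIC);save('s5',b)
E
```

```text
v 1.278 r 0.1127 Frad 5.7 Ftan 1.5
1.308 [1.8, 2.9]
1.338 [1.9, 2.8]
1.368 [1.9, 2.8]
1.398 [2.0, 2.7]
```

View pics/s5.png

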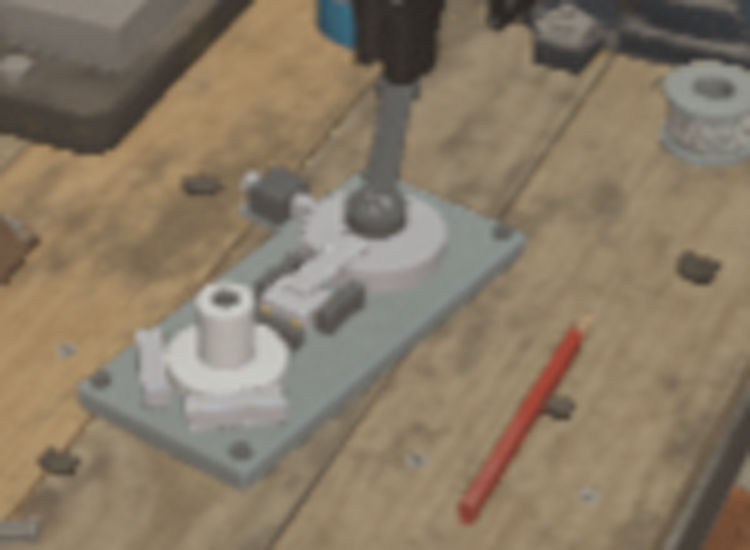

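The picture shows the casting upright at (227,340), flange against both vee bars with the pad behind it. The lever is at about 1.28, and the pull has turned over for the fourth time. I'll go a touch further for margin, then settle.

drive_tool:
  motion:
    - [[1.5, 2.5, 0], [0, 0, 0]]
    - [[0, 0, 0], [0, 0, 0]]
    - [[0, 0, 0], [0, 0, 0]]
    - [[0, 0, 0], [0, 0, 0]]
    - [[0, 0, 0], [0, 0, 0]]

```text
time_s: 20.5
position: [0.5259, -0.2229, 0.0522]
tcp_rot: [[0.221, 0.975, -0.0], [0.975, -0.221, -0.002], [-0.002, 0.0, -1.0]]
force: [2.2, -5.4, -0.8]
opening: 0.224
grasp_force: 30.0
```

```bash
python3 t.py .03 1
```

```text
v 1.292 r 0.1127 Frad 5.8 Ftan 0.3
1.322 [1.8, 2.9]
```

```bash
python3 -c "
from rig import hand_in
print(hand_in())"
```

```text
the job is handed in; nothing more can be done
None
```

The job is handed in: the casting sits boss up in the vee with the pad against it, and the lever was pulled four clicks to about 1.29 rad (fifth click at 1.46), with the gripper still holding the knob at about 20.5 s.

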